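# Proof-load a soldered link on the bench pull tester

## Robot

A 7-joint arm with a two-finger parallel gripper is mounted at the origin on the work surface. World frame = base frame: x ahead of the robot, y to its left, z up, the work surface at z = 0. Lengths are in mm, angles in rad, forces in N, time in s.
With the tool pointing down it reaches from about 400 to 875 mm from the base axis. Payload 4.4 kg.
Tool frame: the origin (TCP) lies at the very end of the fingers, on their centre line; the grasp point (between the pads) lies 19 mm behind it (robot.tcp_to_grasp is the distance from the TCP to the grasp point, in mm); y points along the fingers, x is the direction in which the jaws open and shut, and the axes are right-handed (so a half turn about y gives the same grasp; the last joint's range is limited). The gripper opens to 85 mm and grips with 20 to 120 N. Pads are 22 mm wide; open, the fingers measure 114 mm over their backs; the gripper's body (76 mm by 85 mm) begins 54 mm behind the grasp point. The pads swing forward as they close: fully open they stand 13 mm farther back than shut.
Start: joints at [-1.407, 0.628, 0.038, 1.517, -0.027, 0.996, -0.02], TCP at [148.033, 632.933, 231.313] pointing down, gripper open.
Joint ranges: [-3.06, 3.06], [-0.37, 2.12], [-1.25, 1.32], [0.18, 2.47], [-1.1, 4.24], [0.23, 1.98], [-2.94, 2.94]. Speed limits (rad/s): [2.57, 2.57, 3.14, 3.14, 3.14, 3.14, 3.14].

## Interface

Orientations are given as a rotation vector (axis times angle).
In Python, from workcell import robot gives the robot as it stands. The module is installed in compiled form; this text tells all that it offers.
- The arm moves only by the tool move_arm, never from a script. Its argument "rows" is a list that holds one entry, the list of rows, each a list of 7 numbers: the turn, a rotation vector about the tool's x, y, z in degrees, then the shift along the tool's x, y, z in cm, then the finger opening in cm, from 0 to 8.54. A call has 1 to 5 rows; each row shifts and turns the pose as measured when the row begins, along the tool's axes as they then stand; what a row does not reach is not made up. A row lasts 1/8 s, in which the tool goes at most 62.5 mm and 10.7 degrees, less where a joint would pass 70% of its speed; a pose out of reach is approached as far as the arm can. A call with a gripper value outside its range is refused whole. The fingers move at their own pace and stop on an object; "newtons" is the grip in N (left out, the last holds). Time passes only in rows, so rows that do not move let the fingers close. It gives the time, the measured TCP pose, the force and the opening at its end, in the units of the state.
- robot.observe(): the state, without advancing time (a new reading comes with each control period).
- robot.snapshot(name): name is "scene" or "top" or "wrist"; returns the picture (480x640x3 uint8, red, green, blue); there is no depth.
- robot.get_calibration(name): a dict with "intrinsics" (3x3 intrinsics, pixels), "camera_from_world" (4x4, takes a point from world to camera coordinates). Camera axes: x right, y down, z forward; pixel columns grow to the right and rows downward; lengths in mm; the calibration is good to about 2 mm. The wrist camera is an equidistant fisheye: a pixel r from the principal point sees the ray r / f radians off the axis. A picture is of the moment at which its call begins: read the wrist's pose just before it. get_calibration takes no time and is no camera call; for the wrist camera it gives the pose at the moment of the call.
- robot.sign_off(): hands the job in, once; it reports no verdict.
The state is a dict: "time_s": time; "q": joint angles; "joint_vel": joint speeds; "tau": joint torques, N m; "tool_pos": TCP position; "tcp_rot": TCP orientation; "wrist_force": force on the tool from outside, world axes, zero at the start; "torque": the same for the moment, N m; "grip_width": opening from 0.0 (shut) to 1.0 (fully open).
Only numpy, scipy, OpenCV 4.12 (cv2) and the standard library are available. Lean on these libraries where they do the work, as an engineer would, in place of code of your own. Each camera call takes 0.05 s, during which the arm holds its last target.

## Task

Lift the soldered link with the wooden grip up and off its hook, pass it over the upturned prong of the pull tester's rod so that its top bar lies behind the prong, and pull with the link to draw the sprung rod out until the dark band on it stands in the sleeve's mouth, not far beyond. Finish while still holding the link and keeping the rod drawn to that mark; do not pull the rod with the gripper itself, and leave the other things on the bench where they are.

Things in the scene. Friction and masses are not known exactly. Their poses are not given: they have to be found in the camera images.
- link_grip (a point): Centre of the light wooden grip of the soldered link (hand piece). The link is a closed upright steel frame with the grip on a flat stem above it, 118 mm tall in all; it starts hanging by its top bar on the hook stand. Grip block: 14 mm thick (link x) x 30 mm wide (link y) x 34 mm high (link z); best pinched across its 14 mm thickness. z is up along the link, y along the top bar. The stem below the grip is 7 x 14 mm. Mass about 0.14 kg
- link_bar (a point): Centre of the link's round top bar (8 mm diameter, along link y), 42 mm straight below link_grip. Below the bar is the opening: 40 mm wide (y) and 45 mm high, from 4 mm to 49 mm below this point, then a bottom bar 10 mm thick, 52 mm wide and 14 mm thick in x. Same axes as the link
- hook_seat (a point): Point on top of the hook stand's level arm where the link's top bar starts (within some mm), 115 mm above the table. The steel arm, 10 mm thick, runs along the stand's x; 25 mm to the stand's -x of this point it ends in an upturned prong, 10 mm thick, whose tip is 15 mm above this point. The post is 70 mm to +x and no taller than the arm. Wooden foot 100 x 80 x 16 mm. The stand is fixed
- sleeve_mouth (a point): Centre of the mouth of the pull tester's sleeve, on the rod's axis, 90 mm above the table. The rod comes out along the tester's -x; the sleeve (28 mm, its collar at the mouth 36 mm in diameter) runs 138 mm to +x on two pedestals over a foot plate 185 x 70 x 12 mm that starts 20 mm to -x of this point. The tester is fixed; its x and y axes are level
- rod_prong (a point): Point on the axis of the tester's rod, at its free end, where the upturned prong stands; moves with the rod, 60 mm to -x of sleeve_mouth when the rod is in. Same axes as sleeve_mouth. The steel rod is 12 mm thick; the prong 10 mm thick, its tip 20 mm above this point. Between prong and sleeve the bare rod is 60 mm long when in. A dark band 10 mm long is round the rod, hidden in the sleeve at the start
- rod (a joint): How far the telescoping rod is drawn out of the sleeve, m: 0 = in (start), 0.080 = end of travel. The dark band starts to appear at 0.045 and is wholly out at 0.055; at 0.050 its middle is at the mouth. An inner spring draws the rod back: about 1.8 N at 0, 4.8 N at 0.050 (60 N/m), plus 0.3 N friction
- bangle: a plain copper bangle lying flat, 66 mm across, 10 mm high. Bystander, loose; origin at the centre of its underside
- file: a hand file lying flat, 180 mm long, 18 mm thick wooden handle to its own -x. Bystander, loose; origin below the joint of blade and handle, at table level
- jar: an open glass jar, 72 mm across, 65 mm high. Bystander, loose; origin at the centre of its underside
- block: a steel bench block, 70 x 70 x 22 mm. Bystander, loose; origin at the centre of its underside
- findings: a grey compartment tray, 100 x 120 x 25 mm. Bystander, loose; origin at the centre of its underside
Not all that is in view belongs to the job. What is shaped like the part that bears link_grip but green or yellow is not meant.

How it is judged (in metres and radians):
On the way, in this order (a step that is already met when the one before it is completed fails the run):
1. the link is lifted off the hook and held clear of the stand (distance between link_bar and hook_seat above 0.05 m and contact force between link and stand below 0.1 N and contact force between the fingers and link above 1 N and height (world z) of link_bar above 0.09 m), for 0.1 s.
2. the link's top bar is behind the prong and down on the rod, the rod going through the link, before the rod is drawn (x of link_bar in the frame of rod_prong between 0.004 and 0.045 m and y of link_bar in the frame of rod_prong between -0.016 and 0.016 m and z of link_bar in the frame of rod_prong between 0.004 and 0.02 m and angle between link_bar's own z axis and vertical below 0.6 rad and value of joint rod below 0.03 m), for 0.1 s.
At the end, for the whole second after the job is handed in: Rod 44 to 56 mm out (band in the mouth), at rest, drawn by the link: bar 4 to 45 mm behind the prong, within 16 mm sideways, 4 to 20 mm above the rod axis, lean under 0.6 rad, pushing over 2 N; gripper holds the link (over 2 N), not the rod (x of link_bar in the frame of rod_prong between 0.004 and 0.045 m and y of link_bar in the frame of rod_prong between -0.016 and 0.016 m and z of link_bar in the frame of rod_prong between 0.004 and 0.02 m and angle between link_bar's own z axis and vertical below 0.6 rad and value of joint rod between 0.044 and 0.056 m and contact force between link and rod above 2 N and contact force between the fingers and link above 2 N and contact force between the fingers and rod below 0.5 N and velocity of joint rod between -0.01 and 0.01 m/s); the arm keeps its last pose, push and grip.
It fails at once if the rod is drawn far past the band (over 68 mm) (value of joint rod above 0.068 m).
It fails at once if the rod is drawn by the gripper itself instead of by the link (value of joint rod above 0.02 m and contact force between the fingers and rod above 2 N).
It fails at once if a bystander on the bench is shifted by more than 30 mm (distance of any of bangle, file, jar, block, findings from where it was at the start of the episode above 0.03 m).
It also fails if it takes over 48 s, if anything falls off the work surface, if the arm or the gripper's body presses on something with over 40 N, if the wrist force passes 120 N, or if a joint passes its speed limit or range.

## Working session

There is one attempt and no reset: what is moved stays moved. The work goes in short steps, Python scripts to look and compute and a tool call to move; the robot and the scene stay as the last step left them, time stands still between calls to the robot, and variables do not carry over. Pictures are saved under pics/ and viewed, and the job is handed in when it is done.

Besides the shell and the picture viewer there is one more tool, called after "Call:" by a JSON object that holds its "op" and its "data", one argument or row to a line. move_arm: Moves the arm, as the interface text tells. Its arguments: {"type":"object","properties":{"rows":{"type":"array"},"newtons":{"type":"number"}},"required":["rows"]}

```bash
mkdir -p pics; python3 - <<'E'
from workcell import robot
import cv2,numpy as np
o=robot.observe()
for k,v in o.items(): print(k,np.round(v,3))
for n in("scene","top","wrist"):
    im=robot.snapshot(n); cv2.imwrite(f"pics/{n}0.png",im[:,:,::-1])
    c=robot.get_calibration(n); print(n,np.round(c["intrinsics"],2).tolist(),np.round(c["camera_from_world"],4).tolist())
E
```

```text
time_s 0.0
q [-1.407  0.629  0.038  1.518 -0.027  0.996 -0.02 ]
joint_vel [-0.001 -0.     0.    -0.002 -0.002  0.001  0.001]
tau [-1.0000e-03 -5.6340e+01  1.2260e+00 -1.9344e+01  1.1000e-02  1.1000e-02
 -0.0000e+00]
tool_pos [147.853 632.312 230.396]
tcp_rot [-1.31  -1.037  1.04 ]
wrist_force [-0.75   0.423 -0.089]
torque [-0.026 -0.032  0.01 ]
grip_width 0.998
scene [[622.56, 0.0, 326.52], [0.0, 622.56, 248.71], [0.0, 0.0, 1.0]] [[-0.6168, 0.7871, 0.0041, 375.2369], [0.416, 0.3304, -0.8472, -124.2021], [-0.6682, -0.5209, -0.5312, 2005.7739], [0.0, 0.0, 0.0, 1.0]]
top [[551.56, 0.0, 321.89], [0.0, 551.56, 233.13], [0.0, 0.0, 1.0]] [[-0.0291, -0.9992, -0.0257, 26.7422], [-0.9958, 0.0312, -0.0856, 575.0753], [0.0864, 0.0231, -0.996, 1231.6992], [0.0, 0.0, 0.0, 1.0]]
wrist [[371.65, 0.0, 319.83], [0.0, 371.65, 235.52], [0.0, 0.0, 1.0]] [[0.2291, 0.9734, -0.0011, -648.0197], [0.9329, -0.2192, 0.2859, -35.4715], [0.278, -0.0665, -0.9583, 380.275], [0.0, 0.0, 0.0, 1.0]]
```

View pics/scene0.png

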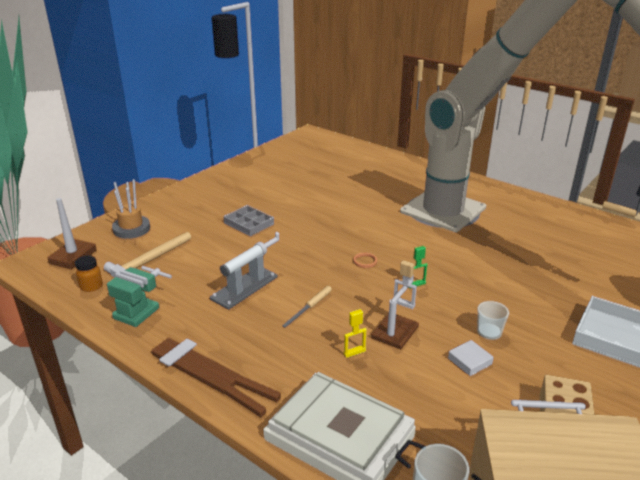

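View pics/top0.png

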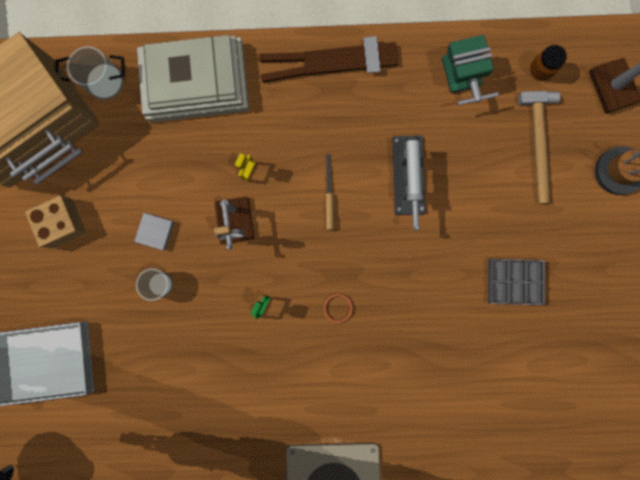

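View pics/wrist0.png

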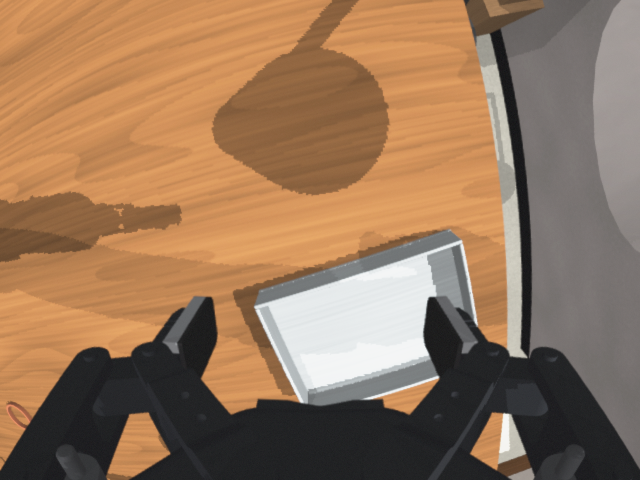

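```bash
python3 - <<'E'
import cv2,numpy as np
t=cv2.imread("pics/top0.png"); s=cv2.imread("pics/scene0.png")
def c(im,x,y,w,h,k): return cv2.resize(im[y:y+h,x:x+w],None,fx=k,fy=k,interpolation=cv2.INTER_CUBIC)
a=np.vstack([c(t,200,180,80,75,5)]) ; b=c(t,380,165,80,75,5)
cv2.imwrite("pics/tcrop.png",np.hstack([a,b]))
a=c(s,360,240,80,115,5); b=c(s,205,225,80,115,5)
cv2.imwrite("pics/scrop.png",np.hstack([a,b]))
E
```

```text
(no output)
```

View pics/tcrop.png

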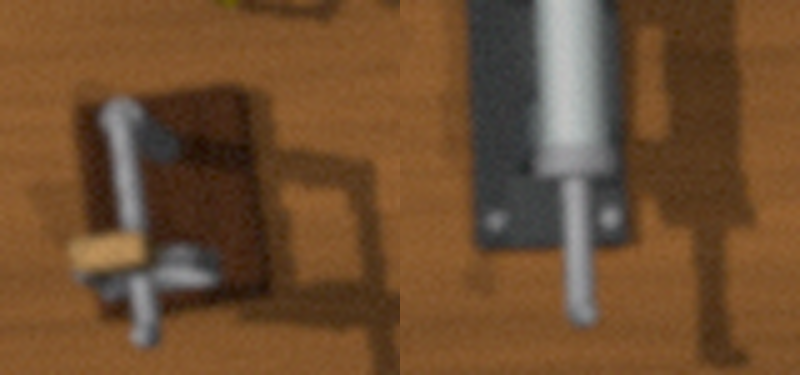

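View pics/scrop.png

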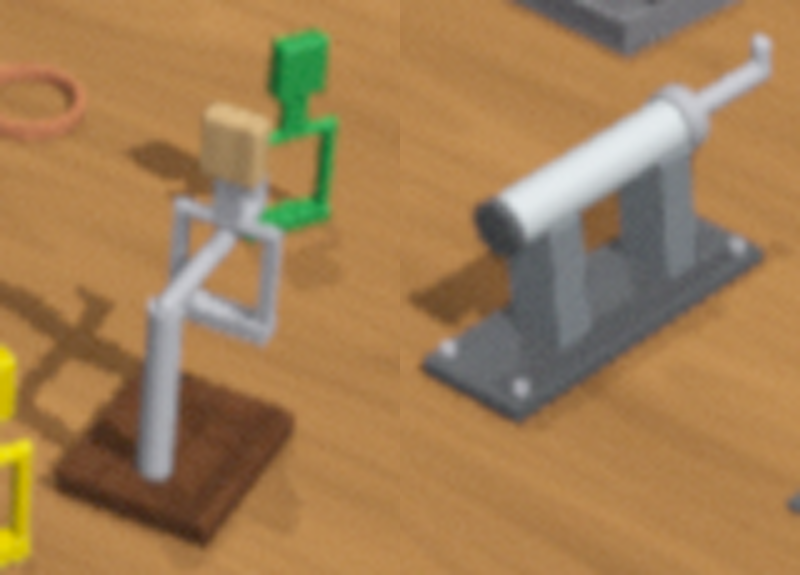

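```bash
cat > h.py <<'E'
from workcell import robot
import numpy as np,cv2
from scipy.spatial.transform import Rotation as R
def ray(cal,u,v,fish=False):
    K=np.array(cal["intrinsics"]);T=np.array(cal["camera_from_world"])
    x=(u-K[0,2])/K[0,0];y=(v-K[1,2])/K[1,1]
    if fish:
        r=np.hypot(x,y);d=np.array([np.sin(r)*x/r,np.sin(r)*y/r,np.cos(r)])
    else: d=np.array([x,y,1.])
    Rm=T[:3,:3];return -Rm.T@T[:3,3],Rm.T@(d/np.linalg.norm(d))
def atz(cal,u,v,z,fish=False):
    o,d=ray(cal,u,v,fish);return o+d*(z-o[2])/d[2]
def proj(cal,P,fish=False):
    K=np.array(cal["intrinsics"]);T=np.array(cal["camera_from_world"])
    p=T[:3,:3]@np.asarray(P,float)+T[:3,3]
    if fish:
        r=np.hypot(p[0],p[1]);a=np.arctan2(r,p[2]);x,y=p[0]/r*a,p[1]/r*a
    else: x,y=p[0]/p[2],p[1]/p[2]
    return np.array([K[0,0]*x+K[0,2],K[1,1]*y+K[1,2]])
def tri(obs):
    A=np.zeros((3,3));b=np.zeros(3)
    for o,d in obs:
        M=np.eye(3)-np.outer(d,d);A+=M;b+=M@o
    return np.linalg.solve(A,b)
def toolR(): return R.from_rotvec(robot.observe()["tcp_rot"]).as_matrix()
E
python3 - <<'E'
from h import *
t=robot.get_calibration("top");s=robot.get_calibration("scene")
f=lambda *a:print(np.round(a[0],1))
for u,v,z in[(221.6,230.2,178),(228.6,247,130),(224.4,201.6,115),(414.6,199,108),(416.4,228.6,110),(412,170,104)]: f(atz(t,u,v,z))
print('rot\n',np.round(toolR(),3))
f(proj(s,atz(t,221.6,230.2,178)));f(proj(s,atz(t,416.4,228.6,110)))
f(tri([ray(t,416.4,228.6),ray(s,277.4,233)]))
E
```

```text
[574.6 207.2 178. ]
[543.5 202.9 130. ]
[641.9 213.4 115. ]
[ 635.2 -192.1  108. ]
[ 571.6 -192.8  110. ]
[ 698.7 -189.8  104. ]
rot
 [[ 0.228 -0.    -0.974]
 [ 0.974 -0.001  0.228]
 [-0.001 -1.     0.   ]]
[407.5 263. ]
[278.4 232.5]
[ 572.5 -194.1  108.2]
```

```bash
cat >> h.py <<'E'
def plan(goal,yaw,grip,step=45,ang=8,axis=1):
    """rows toward goal TCP (mm), tool x at yaw (deg, mod 180), tool y down"""
    o=robot.observe();p=np.array(o["tool_pos"]);M=R.from_rotvec(o["tcp_rot"]).as_matrix()
    best=None
    for y in(yaw,yaw+180):
        c=np.cos(np.radians(y));s=np.sin(np.radians(y))
        G=np.array([[c,0,-s],[s,0,c],[0,-1,0]],float)
        rv=R.from_matrix(M.T@G).as_rotvec()
        if best is None or np.linalg.norm(rv)<np.linalg.norm(best):best=rv
    goal=np.array(goal,float)
    n=int(max(np.ceil(np.linalg.norm(goal-p)/step),np.ceil(np.degrees(np.linalg.norm(best))/ang),1))
    d=R.from_rotvec(best/n)
    print("n",n,"from",np.round(p,1),"rv deg",np.round(np.degrees(best),2), 't',round(float(o["time_s"]),2))
    rows=[]
    for i in range(n):
        sh=M.T@((goal-p)/n)/10
        rows.append([round(float(a),1) for a in np.degrees(best/n)]+[round(float(a),2) for a in sh]+[grip]); M=M@d.as_matrix()
    for i in range(0,n,5): print(rows[i:i+5])
def st():
    o=robot.observe();M=toolR()
    print(round(float(o["time_s"]),2),np.round(o["tool_pos"],1),"yaw",round(float(np.degrees(np.arctan2(M[1,0],M[0,0]))),2),"ydir",np.round(M[:,1],3),"F",np.round(o["wrist_force"],2),"T",np.round(o["torque"],2),"g",round(float(o["grip_width"]),3),"q",np.round(o["q"],2))
def snap(n,name,crop=None,k=1):
    cal=robot.get_calibration(n);im=robot.snapshot(n)[:,:,::-1];cv2.imwrite("pics/"+name+"_full.png",im)
    if crop: x,y,w,h=crop;im=cv2.resize(im[y:y+h,x:x+w],None,fx=k,fy=k,interpolation=cv2.INTER_CUBIC)
    cv2.imwrite("pics/"+name+".png",im);return cal
E
python3 - <<'E'
from h import *
plan([540,205,260],6,8.5)
E
```

```text
n 13 from [147.9 632.5 230.6] rv deg [ 5.000e-02  7.083e+01 -7.000e-02] t 0.15
[[0.0, 5.4, -0.0, -2.52, -0.22, -3.69, 8.5], [0.0, 5.4, -0.0, -2.15, -0.22, -3.91, 8.5], [0.0, 5.4, -0.0, -1.77, -0.22, -4.09, 8.5], [0.0, 5.4, -0.0, -1.38, -0.22, -4.24, 8.5], [0.0, 5.4, -0.0, -0.97, -0.22, -4.36, 8.5]]
[[0.0, 5.4, -0.0, -0.55, -0.22, -4.43, 8.5], [0.0, 5.4, -0.0, -0.13, -0.22, -4.46, 8.5], [0.0, 5.4, -0.0, 0.3, -0.23, -4.45, 8.5], [0.0, 5.4, -0.0, 0.72, -0.23, -4.4, 8.5], [0.0, 5.4, -0.0, 1.13, -0.23, -4.32, 8.5]]
[[0.0, 5.4, -0.0, 1.54, -0.23, -4.19, 8.5], [0.0, 5.4, -0.0, 1.93, -0.23, -4.02, 8.5], [0.0, 5.4, -0.0, 2.3, -0.23, -3.82, 8.5]]
```

Call:
{"op": "move_arm", "data": {
  "rows": [
    [[0, 5.4, 0, -2.5, -0.2, -3.7, 8.5], [0, 5.4, 0, -2.15, -0.2, -3.9, 8.5], [0, 5.4, 0, -1.8, -0.2, -4.1, 8.5], [0, 5.4, 0, -1.4, -0.2, -4.25, 8.5], [0, 5.4, 0, -1, -0.2, -4.35, 8.5]]
  ]
}}

```text
time_s: 0.78
tool_pos: [297.8, 465.0, 238.5]
tcp_rot: [-1.464, -0.671, 0.677]
wrist_force: [0.4, 0.8, 0.4]
grip_width: 0.993
```

Call:
{"op": "move_arm", "data": {
  "rows": [
    [[0, 5.4, 0, -0.55, -0.2, -4.4, 8.5], [0, 5.4, 0, -0.1, -0.2, -4.45, 8.5], [0, 5.4, 0, 0.3, -0.2, -4.45, 8.5], [0, 5.4, 0, 0.7, -0.2, -4.4, 8.5], [0, 5.4, 0, 1.1, -0.2, -4.3, 8.5]]
  ]
}}

```text
time_s: 1.4
tool_pos: [450.6, 293.8, 248.2]
tcp_rot: [-1.552, -0.292, 0.299]
wrist_force: [0.6, 1.0, 0.5]
grip_width: 0.995
```

```bash
python3 - <<'E'
from h import *
st()
plan([540,205,260],6,8.5)
E
```

```text
1.4 [450.6 293.8 248.2] yaw 21.58 ydir [-0.004 -0.002 -1.   ] F [0.56 1.   0.52] T [0.03 0.01 0.02] g 0.995 q [-0.85  0.47  0.33  1.81 -0.19  0.9  -0.06]
n 3 from [450.6 293.8 248.2] rv deg [ 0.07 15.58 -0.27] t 1.4
[[0.0, 5.2, -0.1, 1.68, -0.4, -3.85, 8.5], [0.0, 5.2, -0.1, 2.02, -0.4, -3.68, 8.5], [0.0, 5.2, -0.1, 2.35, -0.4, -3.48, 8.5]]
```

Call:
{"op": "move_arm", "data": {
  "rows": [
    [[0, 5.2, -0.1, 1.7, -0.4, -3.85, 8.5], [0, 5.2, -0.1, 2.0, -0.4, -3.7, 8.5], [0, 5.2, -0.1, 2.35, -0.4, -3.5, 8.5], [0, 0, 0, 0, 0, 0, 8.5]]
  ]
}}

```text
time_s: 1.9
tool_pos: [544.2, 196.9, 260.1]
tcp_rot: [-1.573, -0.071, 0.068]
wrist_force: [-1.1, 0.7, -0.6]
grip_width: 0.991
```

```bash
python3 - <<'E'
from h import *
st()
c=snap("wrist","w1")
st()
print(proj(c,[574,207,178],True),proj(c,[543,203,130],True), proj(c,[572,-193,110],True))
E
```

```text
1.9 [544.2 196.9 260.1] yaw 5.07 ydir [ 0.002 -0.004 -1.   ] F [-1.06  0.72 -0.58] T [0.09 0.06 0.03] g 0.991 q [-0.66  0.52  0.41  1.7  -0.24  0.97 -0.08]
1.95 [542.5 199.1 259.7] yaw 5.27 ydir [-0.    -0.002 -1.   ] F [0.2  0.41 1.37] T [0.05 0.06 0.02] g 0.997 q [-0.67  0.52  0.41  1.7  -0.24  0.98 -0.08]
[370.0431863  231.01845197] [320.62056509 214.9708523 ] [316.14525817 500.46221687]
```

View pics/w1.png

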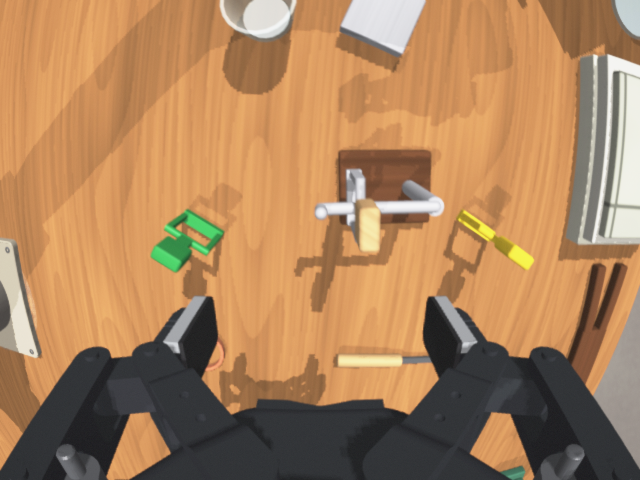

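```bash
python3 - <<'E'
from h import *
st()
c=snap("wrist","w2",(300,140,160,120),5)
st()
np.save("w2.npy",c["camera_from_world"])
E
```

```text
1.95 [542.5 199.1 259.7] yaw 5.27 ydir [-0.    -0.002 -1.   ] F [0.2  0.41 1.37] T [0.05 0.06 0.02] g 0.997 q [-0.67  0.52  0.41  1.7  -0.24  0.98 -0.08]
2.0 [541.4 200.8 259.4] yaw 5.44 ydir [-0.002 -0.001 -1.   ] F [ 0.38  0.7  -0.58] T [0.03 0.02 0.03] g 0.994 q [-0.67  0.52  0.41  1.7  -0.24  0.98 -0.08]
```

View pics/w2.png

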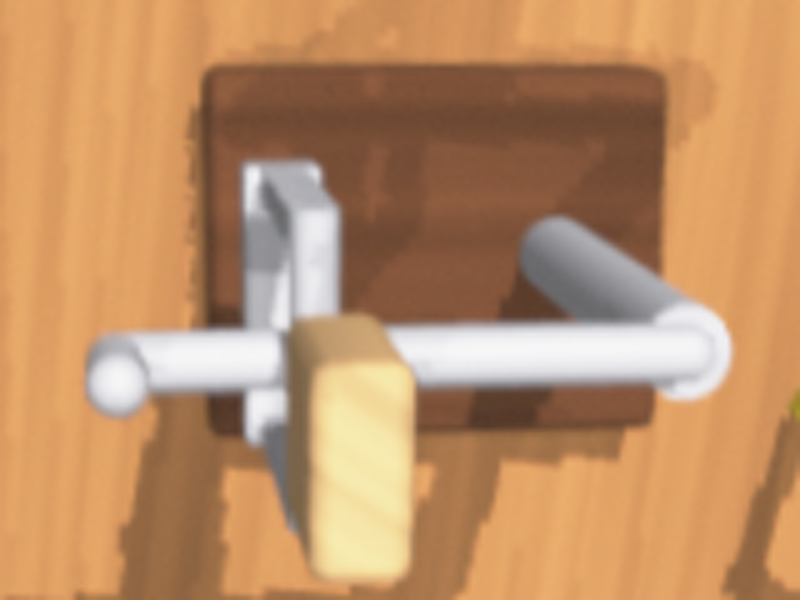

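```bash
python3 - <<'E'
from h import *
c=robot.get_calibration("wrist");c["camera_from_world"]=np.load("w2.npy");t=robot.get_calibration("top")
P=lambda u,v,z:atz(c,300+u/5,140+v/5,z,True)
g=P(362,470,178);print("grip",g)
a=(P(410,578,178)-P(412,365,178));b=P(412,365,178)-P(312,362,178);print("len",np.linalg.norm(a),np.linalg.norm(b),"yaw",np.degrees(np.arctan2(a[0],-a[1])),np.degrees(np.arctan2(b[1],b[0])))
h=P(117,383,128);q=P(690,352,115);print("prong",h,"post",q,np.linalg.norm(h-q),np.degrees(np.arctan2((q-h)[1],(q-h)[0])))
print("tri grip",tri([ray(t,221.6,230.2),ray(c,300+362/5,140+470/5,True)]))
print("tri prong",tri([ray(t,228.6,247),ray(c,300+117/5,140+383/5,True)]))
E
```

```text
grip [573.77751916 207.81385956 178.        ]
len 28.360237162632217 12.679220204680098 yaw 7.449121971831349 3.8129870114538416
prong [543.26551712 203.99750131 128.        ] post [636.87058748 215.13735079 115.        ] 95.15779234362874 6.786794986422629
tri grip [574.36186261 207.46780026 176.6309604 ]
tri prong [543.52785762 203.61375281 126.51448505]
```

```bash
python3 - <<'E'
from h import *
st()
plan([574,207.6,205],6.5,8.5,30)
E
```

```text
2.0 [541.4 200.8 259.4] yaw 5.44 ydir [-0.002 -0.001 -1.   ] F [ 0.38  0.7  -0.58] T [0.03 0.02 0.03] g 0.994 q [-0.67  0.52  0.41  1.7  -0.24  0.98 -0.08]
n 3 from [541.4 200.8 259.4] rv deg [ 0.06 -1.06 -0.1 ] t 2.0
[[0.0, -0.4, -0.0, 1.11, 1.81, 0.12, 8.5], [0.0, -0.4, -0.0, 1.11, 1.81, 0.12, 8.5], [0.0, -0.4, -0.0, 1.11, 1.81, 0.11, 8.5]]
```

Call:
{"op": "move_arm", "data": {
  "rows": [
    [[0, -0.4, 0, 1.1, 1.4, 0.1, 8.5], [0, -0.4, 0, 1.1, 1.8, 0.1, 8.5], [0, -0.4, 0, 1.1, 1.8, 0.1, 8.5], [0, 0, 0, 0, 0, 0, 8.5], [0, 0, 0, 0, 0, 0, 8.5]]
  ]
}}

```text
time_s: 2.62
tool_pos: [572.9, 211.9, 203.3]
tcp_rot: [-1.569, -0.093, 0.103]
wrist_force: [0.8, -0.6, -0.3]
grip_width: 0.993
```

```bash
python3 - <<'E'
from h import *
st()
plan([574,207.6,144],6.5,8.5,20)
E
```

```text
2.62 [572.9 211.9 203.3] yaw 7.15 ydir [-0.007 -0.001 -1.   ] F [ 0.82 -0.64 -0.26] T [-0.04  0.02 -0.01] g 0.993 q [-0.63  0.63  0.37  1.66 -0.28  0.91 -0.02]
n 3 from [572.9 211.9 203.3] rv deg [-0.01  0.65 -0.38] t 2.62
[[-0.0, 0.2, -0.1, 0.03, 1.98, -0.15, 8.5], [-0.0, 0.2, -0.1, 0.03, 1.98, -0.15, 8.5], [-0.0, 0.2, -0.1, 0.02, 1.98, -0.15, 8.5]]
```

Call:
{"op": "move_arm", "data": {
  "rows": [
    [[0, 0.3, -0.2, 0.05, 1.5, -0.2, 8.5], [0, 0.3, -0.2, 0.05, 1.5, -0.2, 8.5], [0, 0, 0, 0, 1.5, -0.1, 8.5], [0, 0, 0, 0, 0.9, 0, 8.5], [0, 0, 0, 0, 0, 0, 8.5]]
  ]
}}

```text
time_s: 3.25
tool_pos: [574.1, 206.6, 146.7]
tcp_rot: [-1.568, -0.09, 0.088]
wrist_force: [1.4, 0.3, 0.0]
grip_width: 0.998
```

```bash
python3 - <<'E'
from h import *
st()
plan([574,207.6,144],6.5,8.5,20)
snap("wrist","w3",(160,100,320,240),2.5)
E
```

```text
3.25 [574.1 206.6 146.7] yaw 6.5 ydir [ 0.002  0.001 -1.   ] F [1.36 0.31 0.04] T [ 0.02  0.01 -0.  ] g 0.998 q [-0.6   0.7   0.34  1.72 -0.31  0.78  0.01]
n 1 from [574.1 206.6 146.7] rv deg [-0.04  0.    0.09] t 3.25
[[-0.0, 0.0, 0.1, 0.01, 0.27, 0.1, 8.5]]
```

View pics/w3.png

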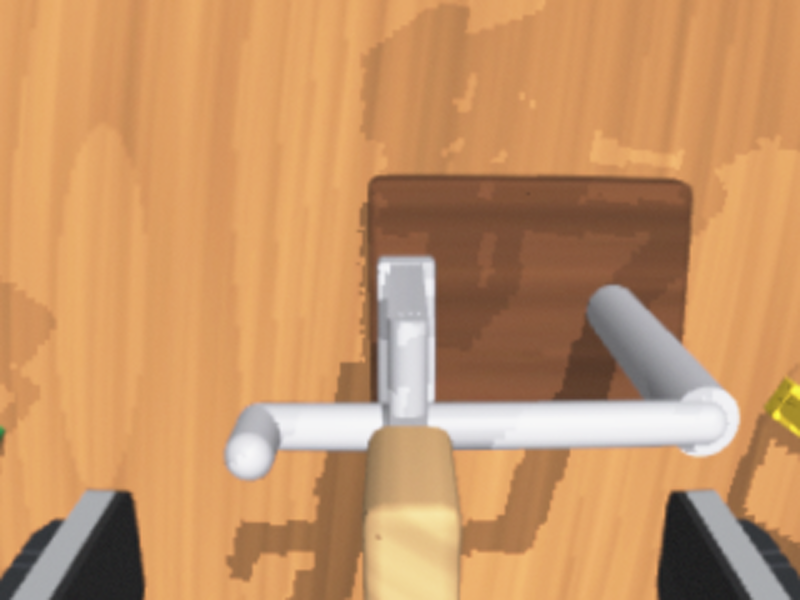

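Call:
{"op": "move_arm", "data": {
  "newtons": 80,
  "rows": [
    [[0, 0, 0, 0.05, 0.2, 0.1, 0], [0, 0, 0, 0, 0, 0, 0], [0, 0, 0, 0, 0, 0, 0], [0, 0, 0, 0, 0, 0, 0], [0, 0, 0, 0, 0, 0, 0]]
  ]
}}

```text
time_s: 3.92
tool_pos: [575.9, 208.3, 146.7]
tcp_rot: [-1.567, -0.094, 0.085]
wrist_force: [-0.3, 0.1, -0.2]
grip_width: 0.15
```

```bash
python3 - <<'E'
from h import *
st()
snap("wrist","w4")
E
```

```text
3.92 [575.9 208.3 146.7] yaw 6.52 ydir [ 0.005  0.002 -1.   ] F [-0.29  0.08 -0.16] T [ 0.02 -0.13  0.03] g 0.15 q [-0.6   0.7   0.34  1.72 -0.31  0.77  0.01]
```

View pics/w4.png

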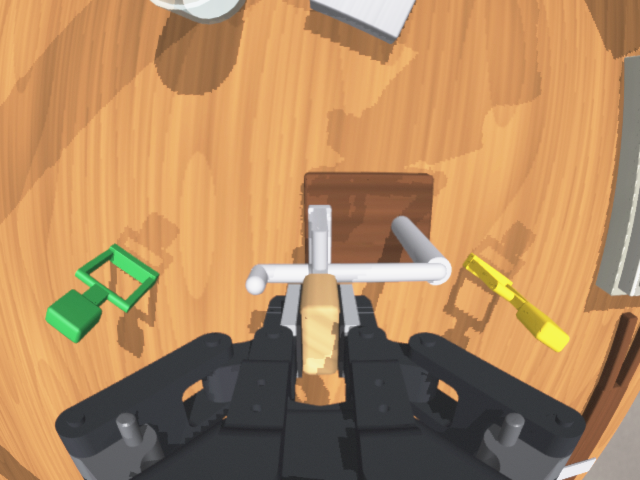

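Call:
{"op": "move_arm", "data": {
  "rows": [
    [[0, 0, 0, 0, -0.8, 0, 0], [0, 0, 0, 0, -0.9, 0, 0], [0, 0, 0, 0, -0.8, 0, 0], [0, 0, 0, 0, 0, 0, 0]]
  ]
}}

```text
time_s: 4.47
tool_pos: [575.4, 208.1, 173.3]
tcp_rot: [-1.567, -0.093, 0.086]
wrist_force: [-0.4, 0.4, -2.1]
grip_width: 0.149
```

```bash
python3 - <<'E'
from h import *
st()
plan([480,197,172],6.5,0,25)
snap("wrist","w5",(160,160,320,240),2.5)
E
```

```text
4.47 [575.4 208.1 173.3] yaw 6.52 ydir [ 0.004  0.002 -1.   ] F [-0.42  0.39 -2.14] T [0.01 0.01 0.03] g 0.149 q [-0.61  0.66  0.36  1.7  -0.3   0.83 -0.01]
n 4 from [575.4 208.1 173.3] rv deg [-0.09  0.02  0.27] t 4.47
[[-0.0, 0.0, 0.1, -2.4, 0.02, -0.01, 0], [-0.0, 0.0, 0.1, -2.4, 0.02, -0.01, 0], [-0.0, 0.0, 0.1, -2.4, 0.03, -0.01, 0], [-0.0, 0.0, 0.1, -2.4, 0.03, -0.01, 0]]
```

View pics/w5.png

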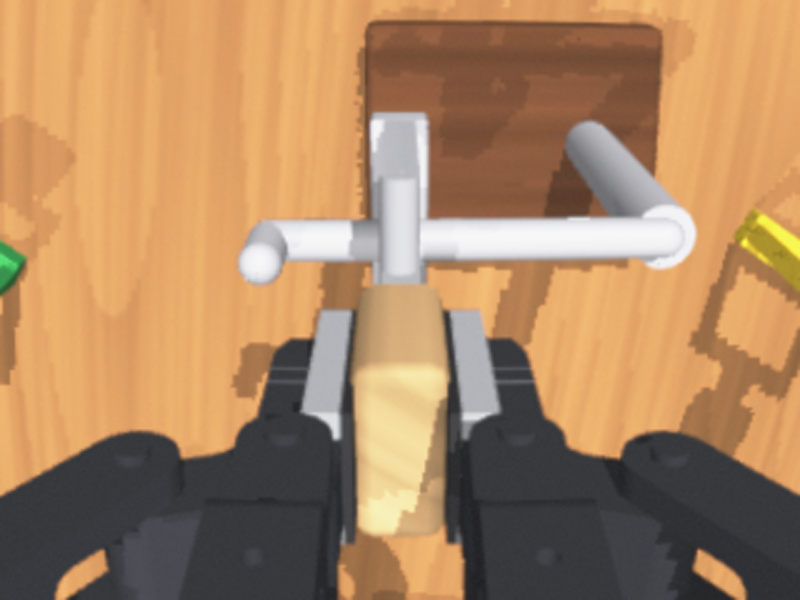

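Call:
{"op": "move_arm", "data": {
  "rows": [
    [[0, 0, 0, -1.5, 0, 0, 0], [0, 0, 0, -2, 0, 0, 0], [0, 0, 0, -2, 0, 0, 0], [0, 0, 0, -2, 0, 0, 0], [0, 0, 0, -2, 0, 0, 0]]
  ]
}}

```text
time_s: 5.15
tool_pos: [478.6, 196.7, 171.4]
tcp_rot: [-1.568, -0.092, 0.086]
wrist_force: [0.1, -0.6, -1.4]
grip_width: 0.151
```

```bash
python3 - <<'E'
from h import *
st()
snap("wrist","w6")
snap("top","t6",(380,140,80,100),6)
E
```

```text
5.15 [478.6 196.7 171.4] yaw 6.49 ydir [ 0.004  0.001 -1.   ] F [ 0.06 -0.56 -1.39] T [ 0.01 -0.03 -0.04] g 0.151 q [-0.69  0.55  0.36  1.96 -0.3   0.68 -0.03]
```

View pics/w6.png

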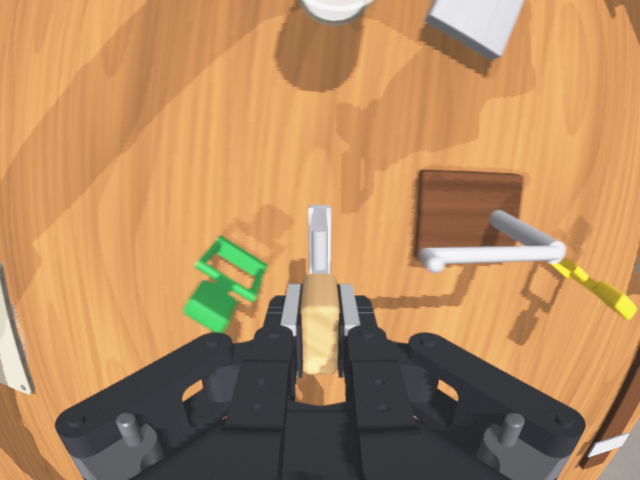

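View pics/t6.png

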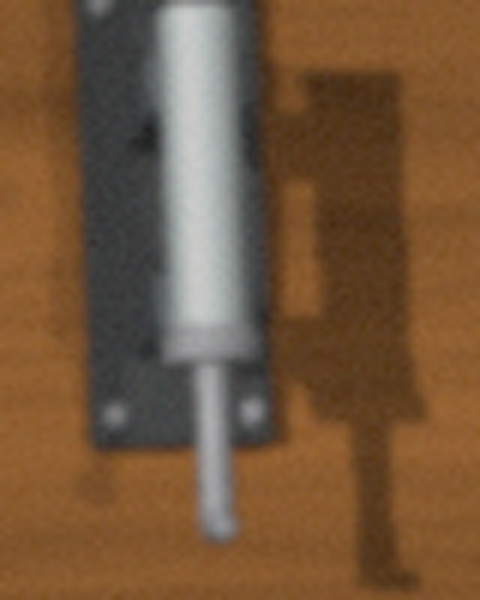

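```bash
python3 - <<'E'
from h import *
t=robot.get_calibration("top")
A=lambda u,v,z:atz(t,380+u/6,140+v/6,z)
def y(a,b): d=a-b; return np.degrees(np.arctan2(d[1],d[0]))
print("sleeve",A(198,10,104),A(208,350,108),y(A(199,10,104),A(208,320,104)))
print("plate L",y(A(80,0,12),A(95,445,12)),"R",y(A(258,0,12),A(278,440,12)), "front mid",A(186,444,12))
print("prong",A(219,527,110))
plan([470,-190,200],0,0)
E
```

```text
sleeve [ 760.48375679 -194.63328235  104.        ] [ 636.58833327 -192.26510156  108.        ] -0.8484660432984418
plate L -0.41018576845568194 R -0.017281376435965005 front mid [ 614.46734668 -196.47484444   12.        ]
prong [ 573.22848488 -193.09588957  110.        ]
n 9 from [476.7 196.5 171.2] rv deg [-0.04  6.52  0.03] t 5.25
[[-0.0, 0.7, 0.0, -0.56, -0.32, -4.26, 0], [-0.0, 0.7, 0.0, -0.51, -0.32, -4.27, 0], [-0.0, 0.7, 0.0, -0.45, -0.32, -4.27, 0], [-0.0, 0.7, 0.0, -0.4, -0.32, -4.28, 0], [-0.0, 0.7, 0.0, -0.35, -0.32, -4.28, 0]]
[[-0.0, 0.7, 0.0, -0.29, -0.32, -4.29, 0], [-0.0, 0.7, 0.0, -0.24, -0.32, -4.29, 0], [-0.0, 0.7, 0.0, -0.18, -0.32, -4.29, 0], [-0.0, 0.7, 0.0, -0.13, -0.32, -4.29, 0]]
```

Call:
{"op": "move_arm", "data": {
  "rows": [
    [[0, 0, 0, 0.3, -2.5, 0, 0], [0, 0, 0, 0, -3, 0, 0], [0, 0.8, 0, 0, -0.5, -3, 0], [0, 0.8, 0, 0, 0, -4, 0], [0, 0.8, 0, 0, 0, -4.5, 0]]
  ]
}}

```text
time_s: 5.88
tool_pos: [496.5, 84.6, 233.4]
tcp_rot: [-1.568, -0.068, 0.057]
wrist_force: [0.6, -1.2, -2.3]
grip_width: 0.153
```

Call:
{"op": "move_arm", "data": {
  "rows": [
    [[0, 0.8, 0, 0, 0, -4.5, 0], [0, 0.8, 0, 0, 0, -4.5, 0], [0, 0.8, 0, 0, 0, -4.5, 0], [0, 0.8, 0, 0, 0, -4.5, 0], [0, 0.8, 0, 0, 0, -4, 0]]
  ]
}}

```text
time_s: 6.5
tool_pos: [513.4, -144.4, 234.2]
tcp_rot: [-1.571, -0.017, -0.005]
wrist_force: [-0.7, 0.4, -1.8]
grip_width: 0.153
```

```bash
python3 - <<'E'
from h import *
st()
plan([490,-185,220],-0.5,0)
E
```

```text
6.5 [ 513.4 -144.4  234.2] yaw 0.43 ydir [ 0.014 -0.    -1.   ] F [-0.71  0.4  -1.79] T [0.04 0.02 0.05] g 0.153 q [-0.08  0.48  0.44  1.86 -0.28  0.84  0.51]
n 2 from [ 513.4 -144.4  234.2] rv deg [0.03 0.93 0.8 ] t 6.5
[[0.0, 0.5, 0.4, -1.2, 0.69, -2.02, 0], [0.0, 0.5, 0.4, -1.18, 0.7, -2.03, 0]]
```

Call:
{"op": "move_arm", "data": {
  "rows": [
    [[0, 0.5, 0.4, -0.6, 0.8, -2.4, 0], [0, 0.5, 0.4, -0.5, 1, -2, 0], [0, 0, 0, 0, 1, 0, 0], [0, 0, 0, 0, 0, 0, 0], [0, 0, 0, 0, 0, 0, 0]]
  ]
}}

```text
time_s: 7.12
tool_pos: [505.5, -195.0, 205.6]
tcp_rot: [-1.575, 0.01, -0.015]
wrist_force: [0.6, -0.3, -1.9]
grip_width: 0.153
```

```bash
python3 - <<'E'
from h import *
st()
np.save("w7.npy",robot.get_calibration("wrist")["camera_from_world"])
snap("wrist","w7")
snap("top","t7",(380,140,80,100),6)
snap("scene","s7",(190,190,160,120),5)
plan([500,-193.5,151],-0.5,0)
E
```

```text
7.12 [ 505.5 -195.   205.6] yaw -0.91 ydir [ 0.004 -0.004 -1.   ] F [ 0.59 -0.32 -1.88] T [-0. -0.  0.] g 0.153 q [ 0.03  0.54  0.43  1.86 -0.3   0.8   0.6 ]
n 2 from [ 505.4 -195.   205.8] rv deg [ 0.24 -0.41  0.22] t 7.28
[[0.1, -0.2, 0.1, -0.28, 2.74, 0.08, 0], [0.1, -0.2, 0.1, -0.27, 2.74, 0.08, 0]]
```

View pics/w7.png

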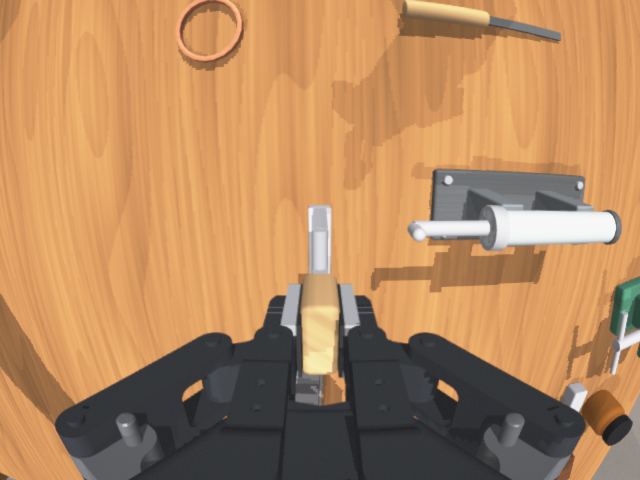

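View pics/t7.png

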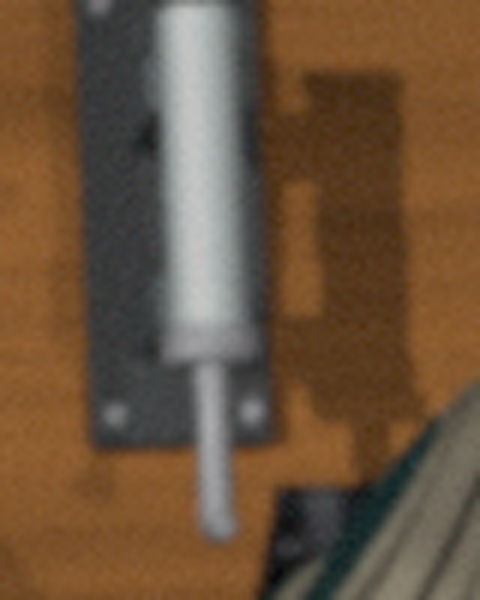

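View pics/s7.png

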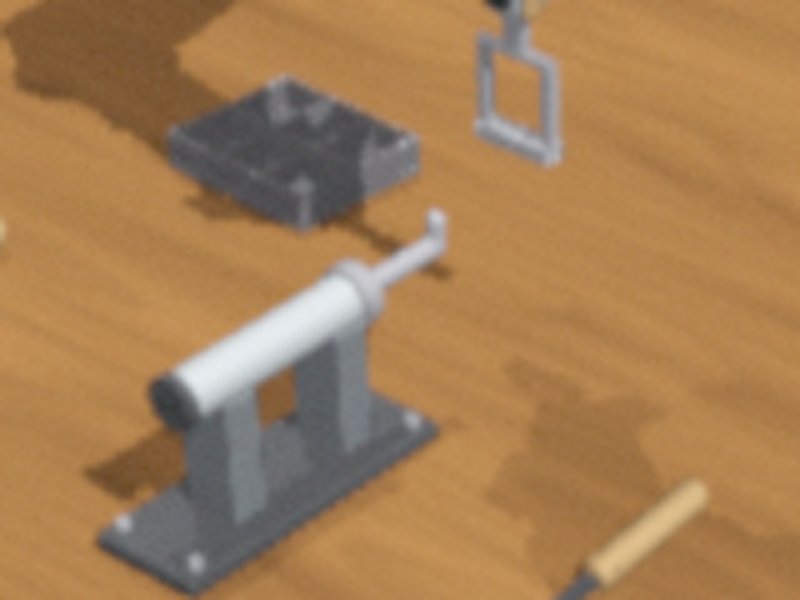

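```bash
python3 - <<'E'
from h import *
im=cv2.imread("pics/w7_full.png")
cv2.imwrite("pics/w7c.png",cv2.resize(im[190:310,300:460],None,fx=5,fy=5,interpolation=cv2.INTER_CUBIC))
E
```

```text
(no output)
```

View pics/w7c.png

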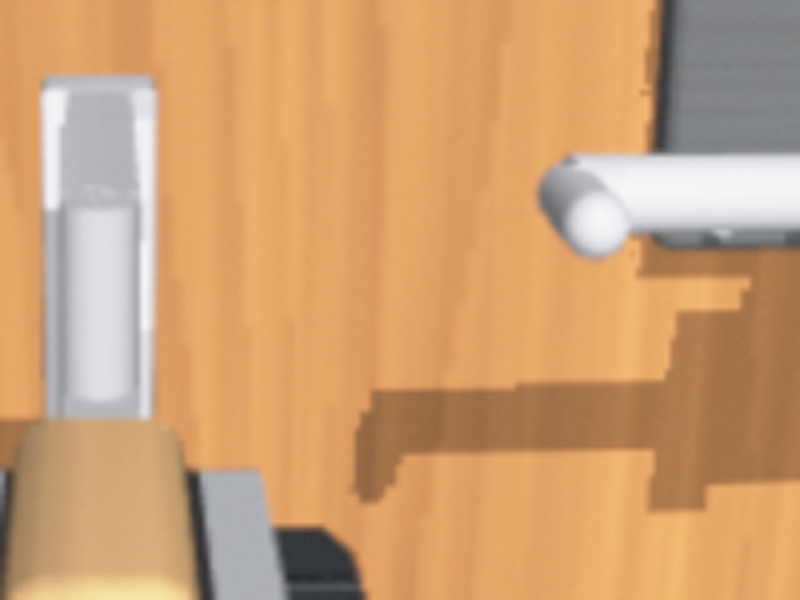

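```bash
python3 - <<'E'
from h import *
c=robot.get_calibration("wrist");t=robot.get_calibration("top")
c["camera_from_world"]=np.load("w7.npy")
P=lambda u,v,z:atz(c,300+u/5,190+v/5,z,True)
print("prong tip",P(597,223,109))
print("tri",tri([ray(t,416.4,227.8),ray(c,300+597/5,190+223/5,True)]))
print("rod base",P(560,185,96))
print("bar end+y (205.6-27.7+4)",P(100,205,182)," bottom bar end",P(98,77,129+10-0))
print("barend corners",P(42,80,129),P(157,80,129))
E
```

```text
prong tip [ 573.22684508 -195.61606348  109.        ]
tri [ 572.20560925 -192.98982524  114.86233663]
rod base [ 570.98954767 -193.76722823   96.        ]
bar end+y (205.6-27.7+4) [ 504.80345828 -170.67933964  182.        ]  bottom bar end [ 504.75966941 -167.78895749  139.        ]
barend corners [ 497.97077056 -170.20180879  129.        ] [ 511.86661412 -170.45068036  129.        ]
```

Call:
{"op": "move_arm", "data": {
  "rows": [
    [[0.2, -0.2, 0.1, 0, 1.8, 0, 0], [0, -0.2, 0.1, 0, 1.9, 0, 0], [0, 0, 0, 0, 1.7, 0, 0], [0, 0, 0, 0, 0, 0, 0]]
  ]
}}

```text
time_s: 7.78
tool_pos: [505.6, -193.3, 148.1]
tcp_rot: [-1.57, 0.005, -0.004]
wrist_force: [0.2, -0.5, -1.4]
grip_width: 0.147
```

```bash
python3 - <<'E'
from h import *
st()
snap("scene","s8",(190,190,160,120),5)
E
```

```text
7.78 [ 505.6 -193.3  148.1] yaw -0.32 ydir [-0.     0.001 -1.   ] F [ 0.22 -0.51 -1.37] T [0.01 0.02 0.04] g 0.147 q [ 0.06  0.62  0.38  1.91 -0.35  0.68  0.65]
```

View pics/s8.png

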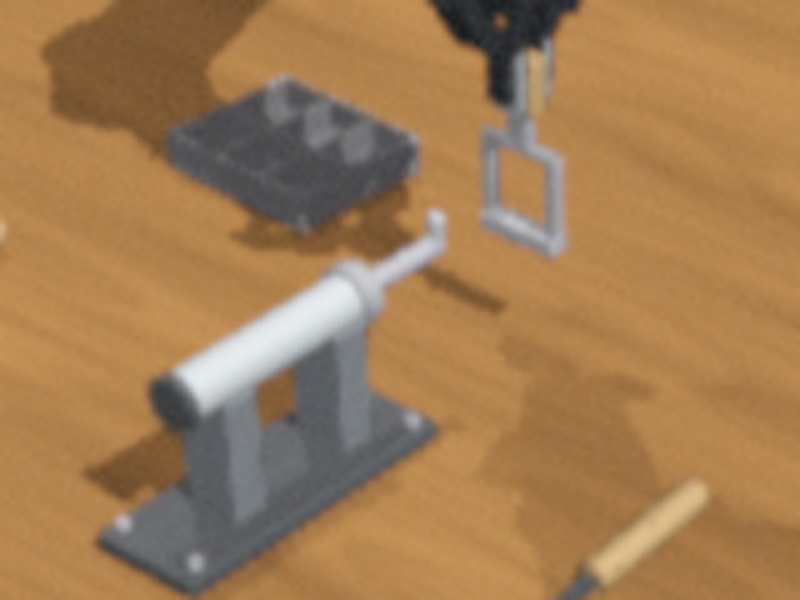

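Call:
{"op": "move_arm", "data": {
  "rows": [
    [[0, 0, 0, 1, -0.25, 0, 0], [0, 0, 0, 1.5, 0, 0, 0], [0, 0, 0, 1.5, 0, 0, 0], [0, 0, 0, 0, 0, 0, 0]]
  ]
}}

```text
time_s: 8.32
tool_pos: [551.2, -194.3, 154.3]
tcp_rot: [-1.572, -0.002, -0.01]
wrist_force: [0.1, 0.5, -2.0]
grip_width: 0.149
```

```bash
python3 - <<'E'
from h import *
st()
snap("scene","s9",(230,190,100,75),8)
snap("wrist","w9",(240,160,240,180),3)
E
```

```text
8.32 [ 551.2 -194.3  154.3] yaw -0.28 ydir [ 0.008 -0.002 -1.   ] F [ 0.1   0.51 -2.03] T [-0.    0.01  0.01] g 0.149 q [ 0.05  0.66  0.39  1.8  -0.35  0.75  0.61]
```

View pics/s9.png

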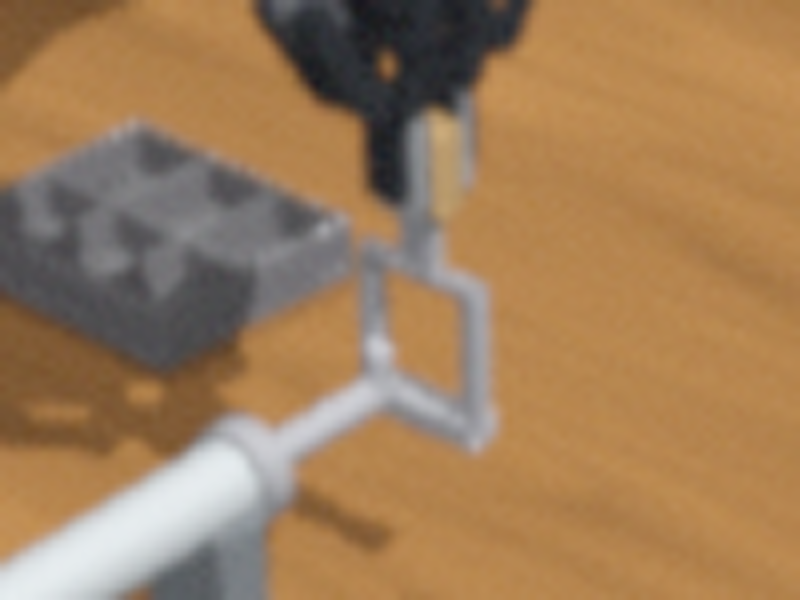

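View pics/w9.png

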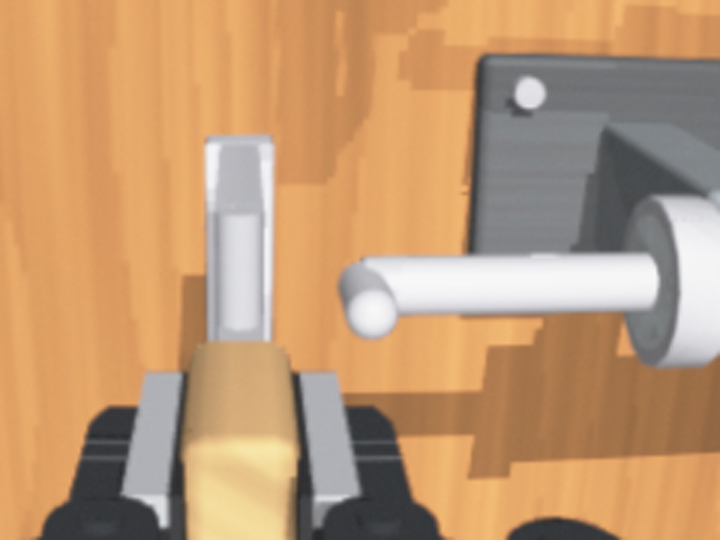

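Call:
{"op": "move_arm", "data": {
  "rows": [
    [[0, 0, 0.4, 0, 0.4, 0, 0], [0, 0, 0, 0.8, 0, 0, 0], [0, 0, 0, 0, 0, 0, 0]]
  ]
}}

```text
time_s: 8.8
tool_pos: [556.8, -194.6, 150.0]
tcp_rot: [-1.572, 0.008, -0.003]
wrist_force: [-0.4, -0.7, -2.3]
grip_width: 0.151
```

```bash
python3 - <<'E'
from h import *
st()
E
```

```text
8.8 [ 556.8 -194.6  150. ] yaw -0.39 ydir [-0.003 -0.001 -1.   ] F [-0.4  -0.66 -2.33] T [0.02 0.02 0.  ] g 0.151 q [ 0.05  0.67  0.39  1.78 -0.35  0.76  0.61]
```

Height good; slide past the prong.

Call:
{"op": "move_arm", "data": {
  "rows": [
    [[0, 0, 0, 1, 0, 0, 0], [0, 0, 0, 1, 0, 0, 0], [0, 0, 0, 0, 0, 0, 0]]
  ]
}}

```text
time_s: 9.18
tool_pos: [578.5, -194.7, 149.9]
tcp_rot: [-1.572, 0.007, -0.003]
wrist_force: [-0.1, -0.5, -2.9]
grip_width: 0.148
```

```bash
python3 - <<'E'
from h import *
st()
snap("scene","s10",(230,190,100,75),8)
snap("wrist","w10",(240,160,240,180),3)
E
```

```text
9.18 [ 578.5 -194.7  149.9] yaw -0.38 ydir [-0.002 -0.001 -1.   ] F [-0.06 -0.49 -2.86] T [ 0.03 -0.01 -0.01] g 0.148 q [ 0.04  0.7   0.39  1.72 -0.35  0.8   0.59]
```

View pics/s10.png

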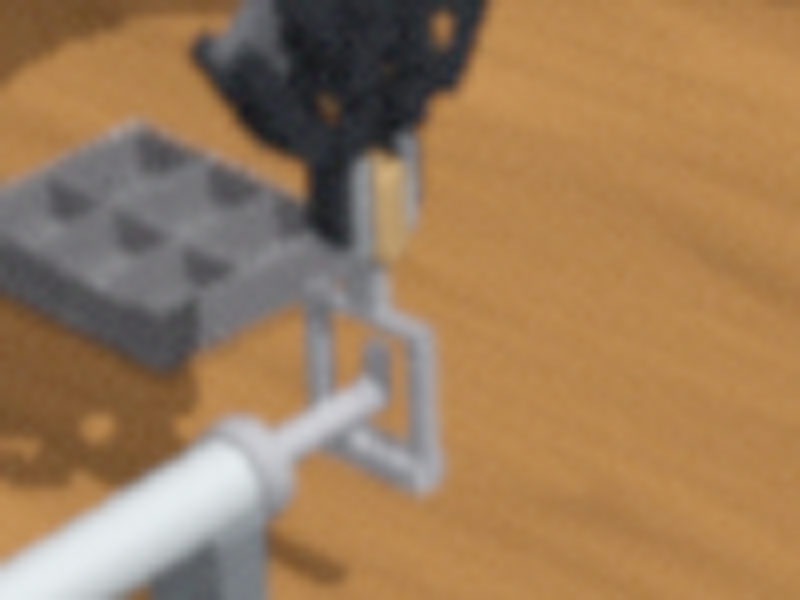

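View pics/w10.png

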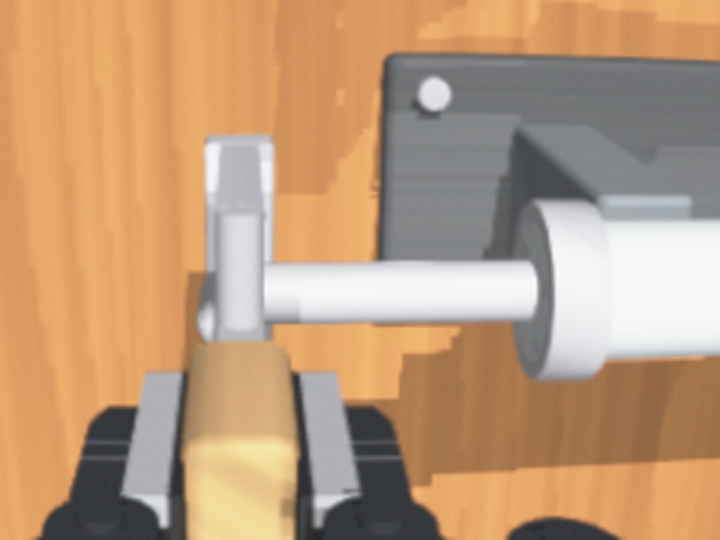

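Call:
{"op": "move_arm", "data": {
  "rows": [
    [[0, 0, 0, 1, 0, 0, 0], [0, 0, 0, 0.8, 0, 0, 0], [0, 0, 0, 0, 0.7, 0, 0], [0, 0, 0, 0, 0.7, 0, 0], [0, 0, 0, 0, 0, 0, 0]]
  ]
}}

```text
time_s: 9.9
tool_pos: [595.7, -194.9, 134.3]
tcp_rot: [-1.571, 0.01, -0.002]
wrist_force: [0.8, 0.5, -1.8]
grip_width: 0.154
```

```bash
python3 - <<'E'
from h import *
st()
snap("scene","s11",(230,190,100,75),8)
snap("wrist","w11",(240,160,240,180),3)
E
```

```text
9.9 [ 595.7 -194.9  134.3] yaw -0.44 ydir [-0.005 -0.    -1.   ] F [ 0.81  0.54 -1.79] T [-0.03  0.02 -0.01] g 0.154 q [ 0.04  0.74  0.38  1.68 -0.36  0.8   0.58]
```

View pics/s11.png

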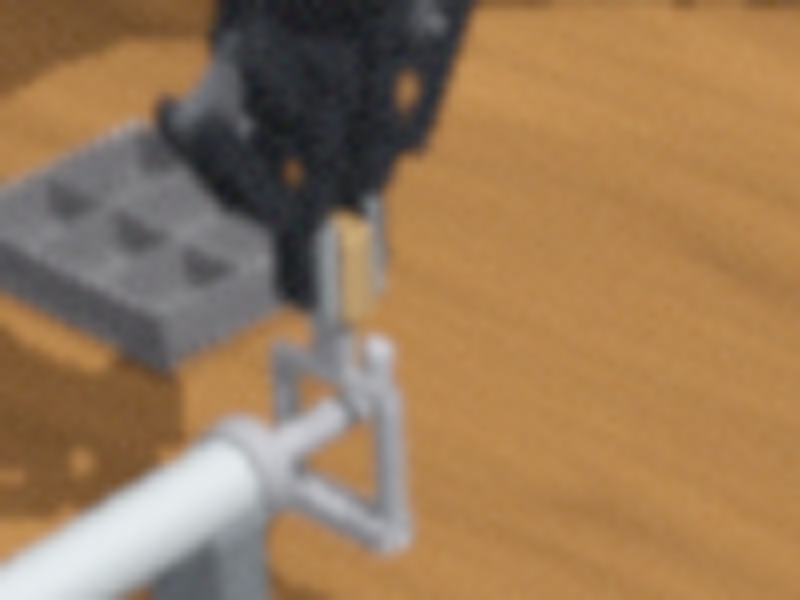

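View pics/w11.png

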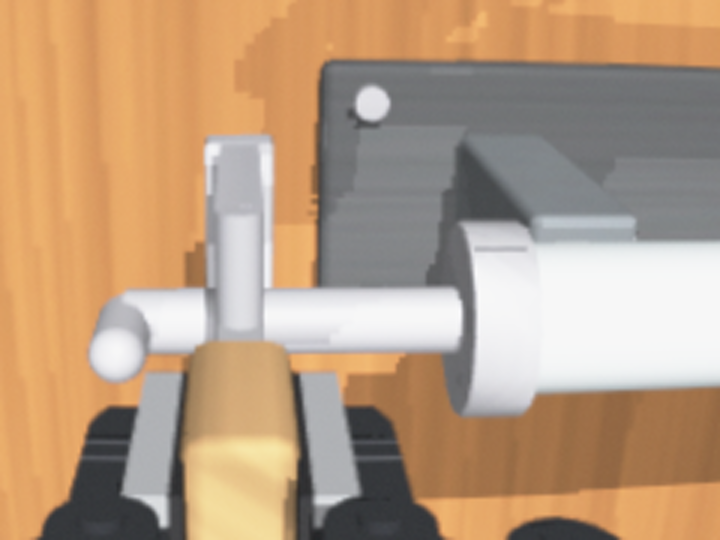

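Call:
{"op": "move_arm", "data": {
  "rows": [
    [[0, 0, 0.2, 0, 0.25, 0, 0], [0, 0, 0, 0, 0.15, 0, 0], [0, 0, 0, 0, 0, 0, 0]]
  ]
}}

```text
time_s: 10.38
tool_pos: [596.3, -195.3, 131.2]
tcp_rot: [-1.572, 0.012, -0.001]
wrist_force: [0.2, 0.1, -1.8]
grip_width: 0.151
```

```bash
python3 - <<'E'
from h import *
st()
E
```

```text
10.38 [ 596.3 -195.3  131.2] yaw -0.45 ydir [-0.007 -0.001 -1.   ] F [ 0.19  0.05 -1.77] T [ 0.01  0.02 -0.04] g 0.151 q [ 0.04  0.75  0.38  1.68 -0.36  0.79  0.58]
```

Call:
{"op": "move_arm", "data": {
  "rows": [
    [[0, 0, 0.3, 0, 0.25, 0, 0], [0, 0, 0, 0, 0, 0, 0], [0, 0, 0, 0, 0, 0, 0]]
  ]
}}

```text
time_s: 10.75
tool_pos: [596.3, -195.4, 128.6]
tcp_rot: [-1.572, 0.016, 0.003]
wrist_force: [-0.5, -0.5, -1.9]
grip_width: 0.152
```

```bash
python3 - <<'E'
from h import *
st()
E
```

```text
10.75 [ 596.3 -195.4  128.6] yaw -0.46 ydir [-0.012 -0.001 -1.   ] F [-0.55 -0.51 -1.87] T [ 0.02  0.01 -0.01] g 0.152 q [ 0.04  0.75  0.38  1.67 -0.36  0.8   0.58]
```

Call:
{"op": "move_arm", "data": {
  "rows": [
    [[0, 0, -0.6, -0.7, 0, 0, 0], [0, 0, 0, -0.5, 0, 0, 0], [0, 0, 0, -0.5, 0, 0, 0], [0, 0, 0, 0, 0, 0, 0]]
  ]
}}

```text
time_s: 11.25
tool_pos: [579.3, -195.3, 129.2]
tcp_rot: [-1.572, 0.005, -0.008]
wrist_force: [2.5, 0.3, -3.1]
grip_width: 0.15
```

```bash
python3 - <<'E'
from h import *
st()
snap("wrist","w12",(240,160,240,180),3)
st()
E
```

```text
11.25 [ 579.3 -195.3  129.2] yaw -0.46 ydir [ 0.002 -0.002 -1.   ] F [ 2.55  0.25 -3.13] T [-0.02 -0.42  0.04] g 0.15 q [ 0.05  0.73  0.38  1.73 -0.36  0.75  0.6 ]
11.3 [ 579.6 -195.3  129.3] yaw -0.45 ydir [ 0.002 -0.002 -1.   ] F [ 2.05 -0.41 -1.98] T [ 0.   -0.45  0.08] g 0.152 q [ 0.05  0.73  0.38  1.73 -0.36  0.75  0.6 ]
```

View pics/w12.png

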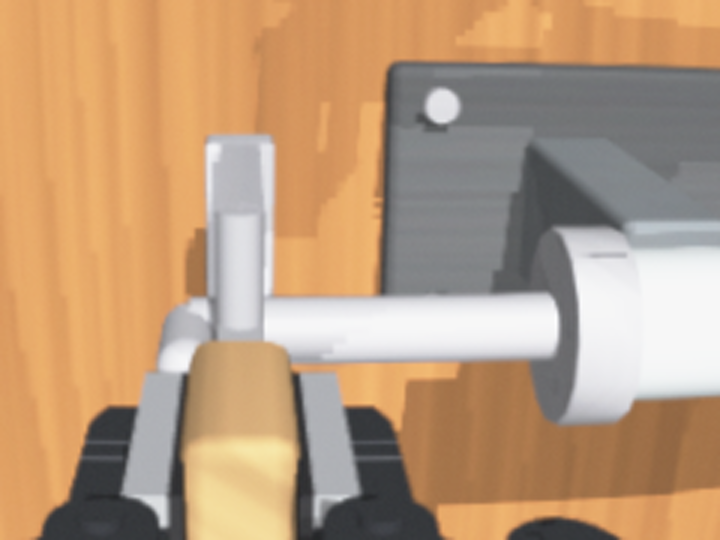

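Call:
{"op": "move_arm", "data": {
  "rows": [
    [[0, 0, 0, -0.8, 0, 0, 0], [0, 0, 0, -0.8, 0, 0, 0], [0, 0, 0, -0.8, 0, 0, 0], [0, 0, 0, -0.8, 0, 0, 0], [0, 0, 0, 0, 0, 0, 0]]
  ]
}}

```text
time_s: 11.92
tool_pos: [547.9, -195.1, 129.6]
tcp_rot: [-1.574, 0.0, -0.011]
wrist_force: [4.1, 0.5, -3.6]
grip_width: 0.15
```

```bash
python3 - <<'E'
from h import *
st()
snap("wrist","w13",(240,160,240,180),3)
st()
E
```

```text
11.93 [ 547.9 -195.1  129.6] yaw -0.41 ydir [ 0.007 -0.003 -1.   ] F [ 4.08  0.47 -3.57] T [-0.   -0.93  0.02] g 0.15 q [ 0.06  0.69  0.37  1.82 -0.37  0.69  0.63]
11.97 [ 548.4 -195.1  129.6] yaw -0.4 ydir [ 0.008 -0.003 -1.   ] F [ 3.56 -0.18 -3.19] T [ 0.01 -0.91 -0.02] g 0.152 q [ 0.06  0.69  0.37  1.82 -0.37  0.69  0.63]
```

View pics/w13.png

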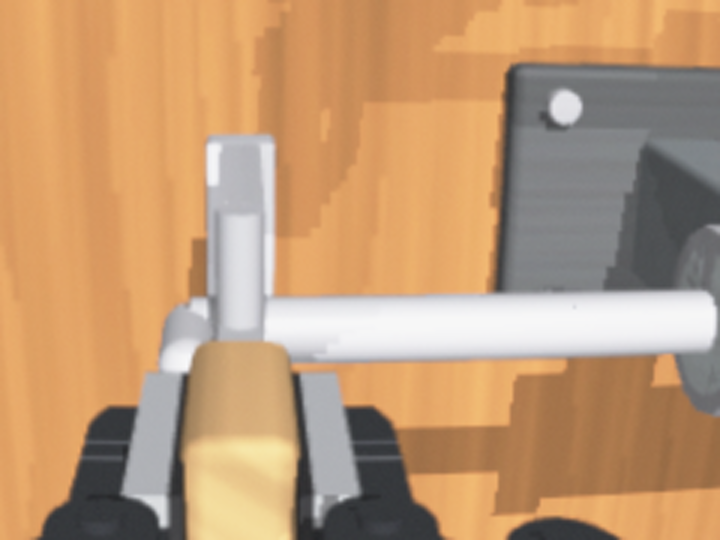

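Call:
{"op": "move_arm", "data": {
  "rows": [
    [[0, 0, 0.3, -0.6, 0, 0, 0], [0, 0, 0, -0.6, 0, 0, 0], [0, 0, 0, -0.2, 0, 0, 0], [0, 0, 0, 0, 0, 0, 0]]
  ]
}}

```text
time_s: 12.48
tool_pos: [536.0, -195.0, 129.9]
tcp_rot: [-1.575, 0.0, -0.01]
wrist_force: [4.1, 0.6, -4.4]
grip_width: 0.149
```

```bash
python3 - <<'E'
from h import *
st()
np.save("w14.npy",robot.get_calibration("wrist")["camera_from_world"])
snap("wrist","w14",(300,190,240,180),3)
snap("scene","s14",(230,190,100,75),8)
st()
E
```

```text
12.47 [ 536.  -195.   129.9] yaw -0.35 ydir [ 0.006 -0.004 -1.   ] F [ 4.08  0.64 -4.36] T [-0.03 -1.13  0.  ] g 0.149 q [ 0.06  0.67  0.37  1.85 -0.37  0.67  0.64]
12.57 [ 536.  -195.   129.9] yaw -0.34 ydir [ 0.006 -0.004 -1.   ] F [ 4.17 -0.18 -3.4 ] T [ 0.03 -1.09 -0.01] g 0.149 q [ 0.06  0.67  0.37  1.85 -0.37  0.67  0.64]
```

View pics/w14.png

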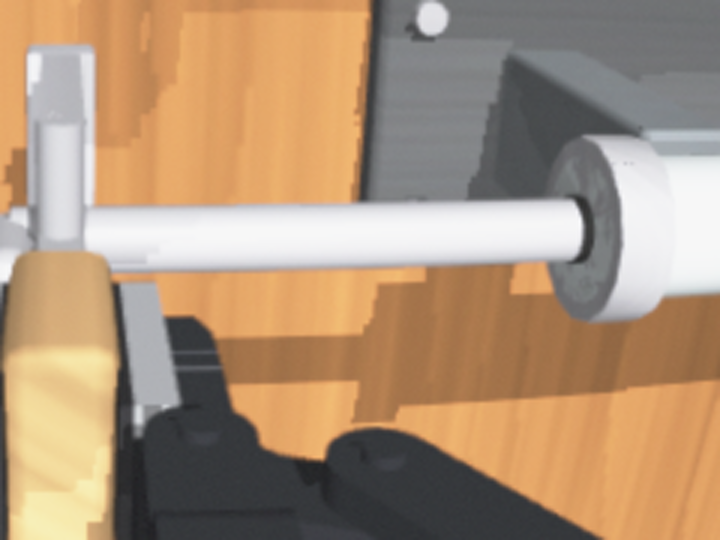

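View pics/s14.png

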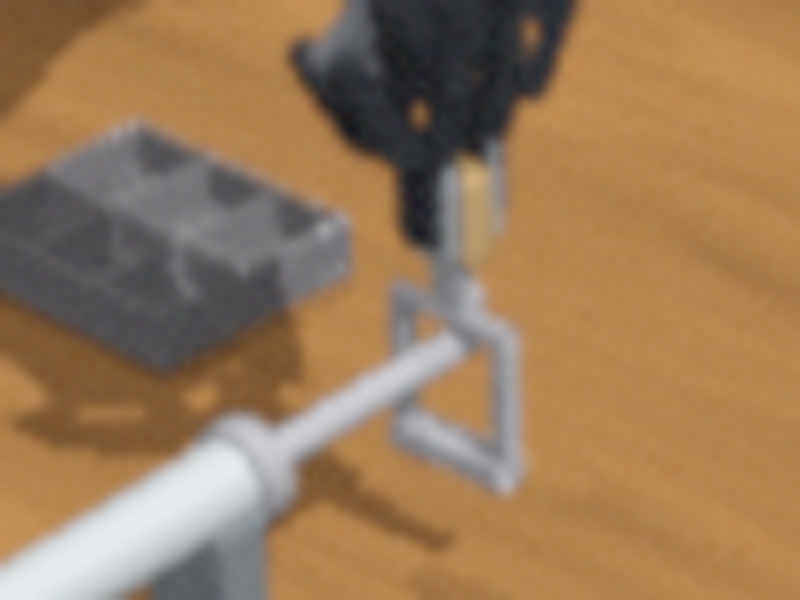

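Call:
{"op": "move_arm", "data": {
  "rows": [
    [[0, 0, 0.2, -0.35, 0, 0, 0], [0, 0, 0, 0, 0, 0, 0], [0, 0, 0, 0, 0, 0, 0], [0, 0, 0, 0, 0, 0, 0]]
  ]
}}

```text
time_s: 13.08
tool_pos: [533.5, -194.9, 129.9]
tcp_rot: [-1.575, 0.001, -0.007]
wrist_force: [5.3, 0.5, -3.9]
grip_width: 0.153
```

```bash
python3 - <<'E'
from h import *
st()
snap("wrist","w15",(420,220,120,90),6)
for i in range(4):
    robot.snapshot("scene")
snap("wrist","w15b",(220,190,240,180),3)
st()
E
```

```text
13.07 [ 533.5 -194.9  129.9] yaw -0.32 ydir [ 0.004 -0.004 -1.   ] F [ 5.34  0.48 -3.94] T [ 0.03 -1.19  0.02] g 0.153 q [ 0.06  0.67  0.37  1.86 -0.36  0.67  0.64]
13.38 [ 533.4 -195.   129.9] yaw -0.32 ydir [ 0.004 -0.004 -1.   ] F [ 5.18  0.69 -3.61] T [ 0.02 -1.24  0.04] g 0.151 q [ 0.06  0.67  0.37  1.86 -0.36  0.67  0.64]
```

View pics/w15.png

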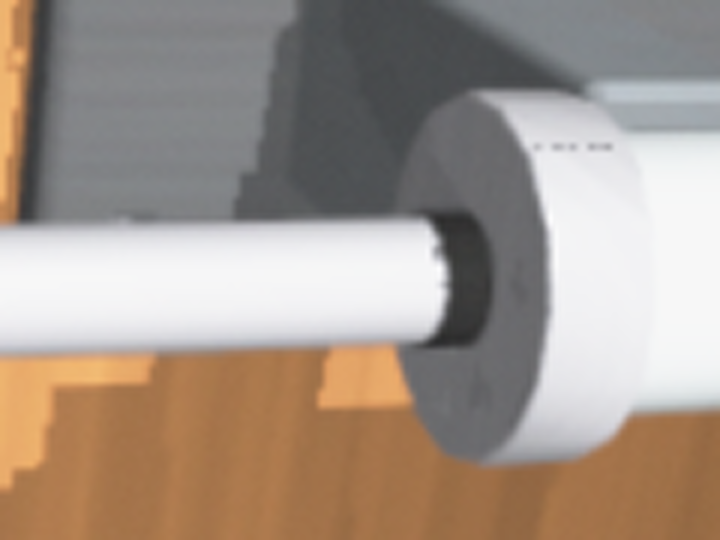

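View pics/w15b.png

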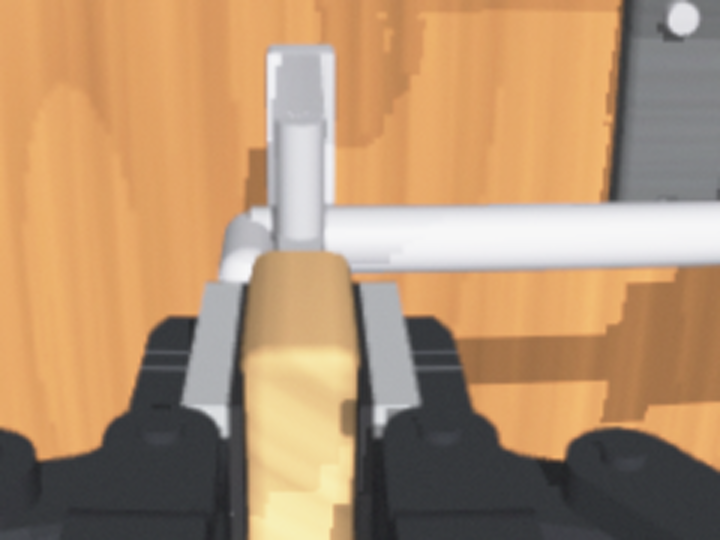

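```bash
python3 - <<'E'
from h import *
st(); robot.sign_off(); st()
E
```

```text
13.38 [ 533.4 -195.   129.9] yaw -0.32 ydir [ 0.004 -0.004 -1.   ] F [ 5.18  0.69 -3.61] T [ 0.02 -1.24  0.04] g 0.151 q [ 0.06  0.67  0.37  1.86 -0.36  0.67  0.64]
the job is handed in; nothing more can be done
the job is handed in; nothing more can be done
```

I lifted the wooden-grip link off its hook and passed it over the rod's prong. I then lowered its top bar behind the prong and drew the rod out with the link. I handed the job in at 13.4 s, still holding the link; no verdict is reported.

- **Rod position:** in the last close-up about 4 to 5 mm of the 10 mm dark band stood out of the sleeve's mouth, so the rod is about 50 mm out. The arm's travel since the bar met the prong, about 48 mm, agrees roughly.
- **Hold:** over the last 0.3 s the arm moved only about 0.1 mm, with a steady pull of about 5 N along the rod. The gripper is set to 80 N on the grip.
- **Bar on the rod:** I worked out the bar's height, about 12 mm above the rod axis, from the arm's pose rather than seeing it directly. I felt no contact when I lowered the bar, so it may sit a millimetre or two above the rod. The fingertips end about 20 mm above the prong's tip.
- **Bystanders:** nothing on the bench looked moved in the pictures I viewed, but I did not measure the bystanders at the end.

No check failed.

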